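# Stack the sample tins by height on the coaster

### The arm

A 6-joint arm with a two-finger parallel gripper is mounted at the origin on a cart in front of the work surface, level with it; the furniture and walls round the work are solid. World frame = base frame: x ahead of the robot, y to its left, z up, the work surface at z = 0. Lengths are in m, angles in rad, forces in N, time in s.
With the tool pointing down it reaches from about 0.35 to 0.875 m from the base axis. Payload 4.2 kg.
Tool frame: the origin (TCP) lies on the centre line of the jaws, within the pads' length; the fingertips stand 22 mm ahead of it and the grasp point (between the pads) lies 3 mm ahead of it; z points along the fingers, y is the line along which they close (so a half turn about z gives the same grasp; the last joint's range is limited). The gripper opens to 85 mm and grips with 20 to 120 N. Pads are 22 mm wide; open, the fingers measure 114 mm over their backs; the gripper's body (76 mm by 85 mm) begins 54 mm behind the grasp point. The pads swing forward as they close: fully open they stand 13 mm farther back than shut.
Start: joints at [-0.86, 0.385, 0.008, 0, -1.194, -0.259], TCP at [0.273, -0.562, 0.253] pointing down, gripper open.
Joint ranges: [-3.14, 3.14], [-1.21, 2.06], [-1.07, 1.41], [-3.16, 2.05], [-2.99, -0.16], [-3.1, 3.1]. Speed limits (rad/s): [2.79, 2.79, 3.14, 3.14, 3.14, 3.14].

### API

Orientations are given as a rotation vector (axis times angle).
In Python, from cell import telemetry, viewer, bot gives the robot as it stands.
- The arm moves only by the shell command python3 -m creep 'ROWS'. ROWS is a JSON object of lists of equal length, an entry for each row: "hand": the closure, from -1 (fully open) to 1 (shut); "slide": the shift along the tool's x, y, z in units of 30 mm (1.0 is 30 mm), a list of three; "spin": the turn about the tool's z in degrees. In form: {"hand": [hand, ...], "slide": [[dx, dy, dz], ...], "spin": [spin, ...]}. A call has 1 to 12 rows; each row shifts and turns the commanded pose from where the row before left it, along the tool's axes as they then stand; what a row does not reach is not made up. A row lasts 1/8 s, in which the tool goes at most 62.5 mm and 10.7 degrees, less where a joint would pass 70% of its speed; a pose out of reach is approached as far as the arm can. A call is refused whole if a number of a shift passes 1 or a number of a turn 10.7, either way. A call with a gripper value outside its range is refused whole. The fingers move at their own pace and stop on an object; the grip force is fixed at half the most. Time passes only in rows, so rows that do not move let the fingers close. It gives the time, the measured TCP pose, the force, the opening and the grip force at its end, in the units of the state.
- telemetry.state(): the state, without advancing time (a new reading comes with each control period).
- viewer.get_image(name): name is "scene" or "top" or "wrist"; returns (picture, depth): 420x560x3 uint8, red, green, blue; 420x560 float32, m along the optical axis (not along the pixel's ray), 0 where there is no reading.
- viewer.calibration(name): a dict with "fx", "fy", "cx", "cy" (pixels), "R" (3x3) and "t" (3): a world point X has camera coordinates R X + t. Camera axes: x right, y down, z forward; pixel columns grow to the right and rows downward; lengths in m; the calibration is good to about 2 mm. The wrist camera is an equidistant fisheye: a pixel r from the principal point sees the ray r / f radians off the axis. A picture is of the moment at which its call begins: read the wrist's pose just before it. calibration takes no time and is no camera call; for the wrist camera it gives the pose at the moment of the call.
- bot.close_job(): hands the job in; it is judged then, once.
The state is a dict: "clock": time; "joints": joint angles; "joint_velocities": joint speeds; "effort": joint torques, N m; "tool_pos": TCP position; "tcp_rot": TCP orientation; "force": force on the tool from outside, world axes, zero at the start; "wrist_torque": the same for the moment, N m; "opening": finger opening in m; "gripper_force": force on a finger pad.
Only numpy, scipy, OpenCV 4.12 (cv2) and the standard library are available. Lean on these libraries where they do the work, as an engineer would, in place of code of your own. Each camera call takes 0.05 s, during which the arm holds its last target. There are 200 camera calls.

### The job

Clear the bench a little: pick out the three small white-lidded steel sample tins from among the other things and pile them upright in one neat, straight stack centred on the round aluminium coaster, the tallest tin at the bottom, the middle one on it and the shortest on top. Do not shift or knock over the brass cup, the two amber vials or the small glass beaker.

Things in the scene. Friction and masses are not known exactly. Their poses are not given: they have to be found in the camera images.
- coaster: flat aluminium coaster, fixed to the grey bench top: 54 mm in diameter, its flat top 8 mm above the bench. Origin: on its axis at bench height; z up. (Left of the bench stands a fume hood's side wall, from x 0.07 y 0.22 to x 1.02 y -0.33, higher than the arm: an arm with a broad shoulder may have to stay turned right and reach with the tool leaning up to 45 degrees.)
- tin_tall: small steel sample tin, a plain grey cylinder 39 mm in diameter with a flat white lid 41 mm in diameter round its top 10 mm; 60 mm high with the lid (the tallest of the three tins). Lid fixed. About 0.06 to 0.11 kg. Starts upright on the grey bench top, in a loose row with the coaster and the other tins. Origin: centre of its underside; z up along its axis
- tin_middle: small steel sample tin, a plain grey cylinder 39 mm in diameter with a flat white lid 41 mm in diameter round its top 10 mm; 46 mm high with the lid (the middle one of the three tins). Lid fixed. About 0.06 to 0.11 kg. Starts upright on the grey bench top, in a loose row with the coaster and the other tins. Origin: centre of its underside; z up along its axis
- tin_short: small steel sample tin, a plain grey cylinder 39 mm in diameter with a flat white lid 41 mm in diameter round its top 10 mm; 34 mm high with the lid (the shortest of the three tins). Lid fixed. About 0.06 to 0.11 kg. Starts upright on the grey bench top, in a loose row with the coaster and the other tins. Origin: centre of its underside; z up along its axis
- brass_cup: bystander: open brass cup, 69 mm across its flanged rim, 51 mm high. Origin: centre of its underside
- vial_a: bystander: amber glass vial with black cap, 33 mm in diameter, 74 mm high. Origin: centre of its underside
- vial_b: bystander: a second amber vial like vial_a
- small_beaker: bystander: small clear glass beaker, 39 mm in diameter, 48 mm high. Origin: centre of its underside

How it is judged:
At the end, for the whole second after the job is handed in: The tallest tin stands flat on the coaster, the middle tin flat on its lid and the shortest tin flat on the lid of the middle one; each is within 10 mm of the axis of what is below it (horizontally), within 3 mm of its proper height and within 0.05 rad of upright, let go and at rest (horizontal distance between tin_tall and coaster below 0.01 m and z of tin_tall in the frame of coaster between 0.005 and 0.011 m and angle between each of tin_tall, tin_middle, tin_short's own z axis and vertical below 0.05 rad and linear speed of each of tin_tall, tin_middle, tin_short below 0.01 m/s and angular speed of each of tin_tall, tin_middle, tin_short below 0.1 rad/s and horizontal distance between tin_middle and tin_tall below 0.01 m and z of tin_middle in the frame of tin_tall between 0.057 and 0.063 m and horizontal distance between tin_short and tin_middle below 0.01 m and z of tin_short in the frame of tin_middle between 0.043 and 0.049 m); the robot touches nothing.
It fails at once if the brass cup, a vial or the small beaker is moved more than 20 mm or tipped over (distance of any of vial_a, vial_b, brass_cup, small_beaker from where it was at the start of the episode above 0.02 m or angle between any of vial_a, vial_b, brass_cup, small_beaker's own z axis and vertical above 0.4 rad).
It also fails if it takes over 72 s, if anything falls off the work surface, if the arm or the gripper's body presses on something with over 40 N, if the wrist force passes 120 N, or if a joint passes its speed limit or range.

## Working session

There is one attempt and no reset: what is moved stays moved. The work goes in short steps, Python scripts to look and compute and a shell command to move; the robot and the scene stay as the last step left them, time stands still between calls to the robot, and variables do not carry over. Pictures are saved under pics/ and viewed, at most 14 in all, crops included, and the job is handed in when it is done.

```bash
ls; mkdir -p pics; cat > h.py <<'E'
import numpy as np, cv2
from cell import telemetry, viewer, bot
from scipy.spatial.transform import Rotation as Ro
def save(n,f):
    im,d=viewer.get_image(n); cv2.imwrite('pics/'+f,im[:,:,::-1]); return im,d
def cloud(d,c):
    v,u=np.mgrid[:d.shape[0],:d.shape[1]]
    P=np.stack([(u-c['cx'])/c['fx']*d,(v-c['cy'])/c['fy']*d,d],-1)
    return (P-c['t'])@c['R']
E
python3 - <<'E'
from h import *
for n in('top','scene'):
    im,d=save(n,n+'0.png'); c=viewer.calibration(n); print(n,c)
    np.save(n+'.npy',cloud(d,c)*(d>0)[...,None])
s=telemetry.state();print(s['clock'],s['tool_pos'],Ro.from_rotvec(s['tcp_rot']).as_matrix())
E
```

```text
pics
top {'fx': 533.0916171372141, 'fy': 533.0916171372141, 'cx': 283.8700090397441, 'cy': 198.14148519559072, 'R': array([[ 0.00378162, -0.99964196,  0.02648883],
       [-0.99077853, -0.00733312, -0.13529278],
       [ 0.13543859, -0.02573294, -0.99045152]]), 't': array([-0.36972149,  0.42429544,  0.8546604 ])}
scene {'fx': 523.2862311090468, 'fy': 523.2862311090468, 'cx': 276.5660005885351, 'cy': 203.34755293986495, 'R': array([[ 0.41246593, -0.91094653, -0.00694888],
       [-0.65789974, -0.29259578, -0.69394211],
       [ 0.63011094,  0.29079914, -0.71999727]]), 't': array([-0.47811231,  0.18857768,  0.71080931])}
0.1 [ 0.27266049 -0.5618467   0.25231694] [[-8.99765106e-01 -4.36373581e-01 -9.22739458e-04]
 [-4.36374552e-01  8.99763392e-01  1.75739846e-03]
 [ 6.33649239e-05  1.98390583e-03 -9.99998030e-01]]
```

View pics/top0.png

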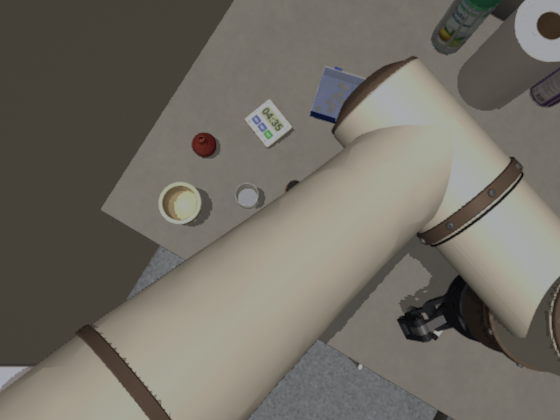

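View pics/scene0.png

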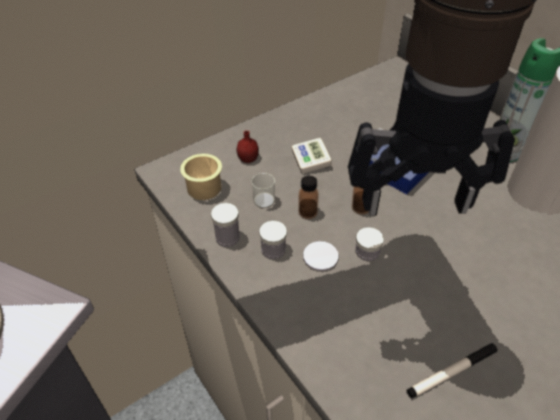

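The scene view shows, left to right, the tall tin (226,222), middle tin (273,240), coaster (321,256) and short tin (369,242). The brass cup is at (203,177), the beaker at (264,190) and the vials at (309,197) and (362,195). In the top view the arm hides the row.

```bash
python3 - <<'E'
from h import *
W=np.load('scene.npy')
im=cv2.imread('pics/scene0.png')
for n,(u,v),z,r in [('tall',(226,213),.060,.0205),('mid',(273,232),.046,.0205),('coaster',(321,256),.008,.027),('short',(369,237),.034,.0205),('cup',(203,170),.051,.034),('beaker',(264,182),.048,.02),('vA',(309,184),.074,.012),('vB',(362,190),.074,.012)]:
    w=W[v-25:v+26,u-25:u+26].reshape(-1,3); 
    near=w[np.abs(w[:,2]-z)<.004]
    c=np.median(near,0) if len(near) else [0]*3
    near=near[np.hypot(*(near-c)[:,:2].T)<r*1.6] if len(near) else near
    if len(near)>3:
        (cx,cy),rr=cv2.minEnclosingCircle(near[:,:2].astype(np.float32))
        print(n,len(near),np.round(near.mean(0),4),'enc',round(cx,4),round(cy,4),round(rr,4),W[v,u].round(3))
    else: print(n,len(near),W[v,u])
E
```

```text
tall 429 [ 0.3308 -0.2885  0.0585] enc 0.3323 -0.2887 0.0219 [ 0.331 -0.291  0.059]
mid 446 [ 0.3386 -0.3653  0.0446] enc 0.3392 -0.3656 0.0213 [ 0.338 -0.366  0.044]
coaster 775 [ 0.3536 -0.4384  0.0066] enc 0.3547 -0.4379 0.0278 [ 0.353 -0.44   0.006]
short 447 [ 0.3952 -0.5003  0.0326] enc 0.3957 -0.4997 0.0212 [ 0.398 -0.499  0.031]
cup 342 [ 0.4142 -0.1977  0.0492] enc 0.4148 -0.196 0.0364 [ 0.44  -0.184  0.017]
beaker 78 [ 0.4301 -0.3069  0.0458] enc 0.4295 -0.3051 0.0211 [ 0.448 -0.299  0.025]
vA 141 [ 0.4354 -0.3836  0.072 ] enc 0.4368 -0.3842 0.0142 [ 0.429 -0.387  0.071]
vB 0 [ 0.46888814 -0.46238063  0.05282003]
```

```bash
python3 - <<'E'
from h import *
W=np.load('top.npy')
a=.86; R=np.array([[np.cos(a),-np.sin(a)],[np.sin(a),np.cos(a)]])
for p in [(100,340),(250,260),(350,130),(400,70),(440,130),(480,200),(520,160),(470,270),(440,320),(300,190)]:
    w=W[p[1],p[0]]; print(p,w.round(3),'in j1 frame',(R@w[:2]).round(3))
A=W.reshape(-1,3); A=A[(A[:,2]>.2)]; q=(A[:,:2]@R.T)
for lo in np.arange(.2,.9,.1):
    m=(A[:,2]>lo)&(A[:,2]<lo+.1)
    if m.sum()>50: print(round(lo,1),m.sum(),np.percentile(q[m],[1,99],axis=0).round(3).tolist())
# vial B from top, and others
for p in [(293,187),(180,203),(248,195)]: print(p,W[p[1],p[0]].round(3))
S=np.load('scene.npy'); print([S[v,u].round(3).tolist() for u,v in [(362,205),(356,200),(358,188),(366,182)]])
E
```

```text
(100, 340) [ 0.274 -0.265  0.655] in j1 frame [0.38  0.034]
(250, 260) [ 0.312 -0.334  0.627] in j1 frame [0.457 0.018]
(350, 130) [ 0.405 -0.401  0.548] in j1 frame [0.568 0.046]
(400, 70) [ 0.442 -0.432  0.567] in j1 frame [0.616 0.053]
(440, 130) [ 0.4   -0.458  0.569] in j1 frame [0.608 0.004]
(480, 200) [ 0.352 -0.482  0.572] in j1 frame [ 0.595 -0.047]
(520, 160) [ 0.503 -0.787 -0.002] in j1 frame [ 0.924 -0.132]
(470, 270) [ 0.307 -0.484  0.543] in j1 frame [ 0.567 -0.083]
(440, 320) [ 0.255 -0.525  0.343] in j1 frame [ 0.564 -0.149]
(300, 190) [ 0.355 -0.363  0.59 ] in j1 frame [0.507 0.033]
0.2 10917 [[0.28, -0.137], [0.993, 0.42]]
0.3 6505 [[0.354, -0.165], [0.596, 0.402]]
0.4 2022 [[0.428, -0.185], [0.591, 0.384]]
0.5 40198 [[0.485, -0.158], [0.636, 0.06]]
0.6 45643 [[0.337, -0.038], [0.518, 0.044]]
(293, 187) [ 0.359 -0.359  0.579]
(180, 203) [ 0.421 -0.19   0.004]
(248, 195) [ 0.436 -0.306  0.003]
[[0.468, -0.466, 0.021], [0.464, -0.456, 0.032], [0.471, -0.455, 0.052], [0.241, -0.513, 0.289]]
```

```bash
python3 -m creep '{"hand":[-1,-1,-1,-1,-0.6,-0.6],"slide":[[0,0,0],[0,0,0],[0,0,0],[0,0,0],[0,0,0],[0,0,0]],"spin":[-10.65,-10.65,-10.65,-10.65,-10.65,-10.65]}'
python3 -m creep '{"hand":[-0.6,-0.6,-0.6,-0.6,-0.6,-0.6,-0.6,-0.6],"slide":[[-1,-0.2,0],[-1,-0.2,0],[-1,-0.2,0],[-1,-0.2,0],[-1,-0.2,0],[-1,-0.2,0],[0,0,0],[0,0,0]],"spin":[0,0,0,0,0,0,0,0]}'
python3 - <<'E'
from h import *
s=telemetry.state();print(s['clock'],s['tool_pos'],s['joints'],s['opening'],s['force'],Ro.from_rotvec(s['tcp_rot']).as_matrix())
im,d=save('wrist','w1.png');c=viewer.calibration('wrist');print(c['fx'],c['cx'],c['cy'],c['R'],c['t'])
E
```

```text
clock: 0.85
tool_pos: [0.2727, -0.562, 0.2526]
tcp_rot: [-2.224, 2.219, 0.002]
force: [0.0, -0.3, 0.1]
opening: 0.0684
gripper_force: 0.0
clock: 1.85
tool_pos: [0.3096, -0.3827, 0.2533]
tcp_rot: [2.217, -2.225, 0.0]
force: [-0.1, 1.0, 0.3]
opening: 0.0683
gripper_force: 0.0
1.85 [ 0.30962579 -0.38265151  0.25329426] [-5.59757862e-01  1.57672408e-01 -3.08338556e-01  1.91777570e-04
 -1.10472843e+00  5.56198946e-01] 0.06834691168369421 [-0.1074872   1.03146925  0.269536  ] [[-3.47272935e-03 -9.99993969e-01 -4.27206309e-05]
 [-9.99993955e-01  3.47273679e-03 -1.75409495e-04]
 [ 1.75556795e-04  4.21112229e-05 -9.99999984e-01]]
325.19226210127806 279.97326997689794 212.4297255788277 [[-9.99990938e-01  4.07327077e-03  1.23781343e-03]
 [ 4.25546726e-03  9.48114504e-01  3.17900579e-01]
 [ 1.21306265e-04  3.17902966e-01 -9.48123246e-01]] [0.30964369 0.3206645  0.50116505]
```

View pics/w1.png

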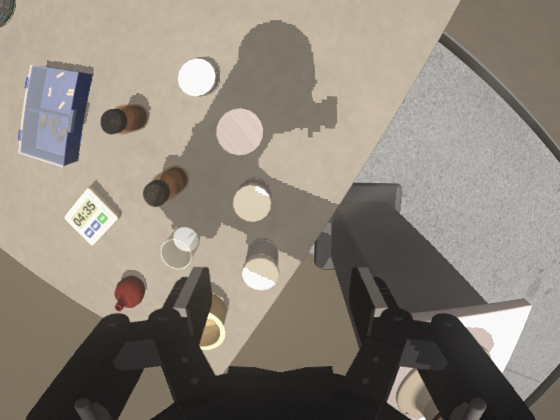

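The wrist view shows the whole row: short lid (197,77), coaster (240,131), middle lid (252,203) and tall lid (260,272). The vial caps are at (113,121) and (157,193), the beaker at (178,252) and the cup near (210,330). I'll measure these with the fisheye depth.

```bash
cat >> h.py <<'E'
def wcloud(d,c):
    v,u=np.mgrid[:d.shape[0],:d.shape[1]]
    x=u-c['cx'];y=v-c['cy'];r=np.hypot(x,y)+1e-9;th=r/c['fx']
    k=np.tan(th)/r
    return (np.stack([x*k*d,y*k*d,d],-1)-c['t'])@c['R']
def look(items,tol=.004):
    c=viewer.calibration('wrist');im,d=viewer.get_image('wrist');W=wcloud(d,c)
    for n,(u,v),z,r in items:
        w=W[max(v-45,0):v+46,max(u-45,0):u+46].reshape(-1,3);g=W[v,u]
        w=w[(np.abs(w[:,2]-z)<tol)&(np.hypot(*(w[:,:2]-g[:2]).T)<2.1*r)]
        if len(w)<10: print(n,len(w),g.round(4));continue
        (cx,cy),rr=cv2.minEnclosingCircle(w[:,:2].astype(np.float32))
        print(n,len(w),'enc',round(cx,4),round(cy,4),'r',round(rr,4),'mean',w.mean(0).round(4))
    return im,W
E
python3 - <<'E'
from h import *
look([('tall',(260,275),.06,.0205),('mid',(252,205),.046,.0205),('coaster',(240,131),.008,.027),('short',(197,77),.034,.0205),('vA',(155,193),.074,.0165),('vB',(113,121),.074,.0165),('beaker',(178,255),.048,.02),('cup',(208,335),.051,.034)])
E
```

```text
tall 938 enc 0.3304 -0.2879 r 0.021 mean [ 0.3305 -0.2888  0.059 ]
mid 1086 enc 0.3383 -0.3649 r 0.0203 mean [ 0.3384 -0.3653  0.045 ]
coaster 1734 enc 0.3606 -0.4511 r 0.0419 mean [ 0.3538 -0.4383  0.007 ]
short 1101 enc 0.3955 -0.4999 r 0.0207 mean [ 0.395  -0.4997  0.0329]
vA 438 enc 0.4359 -0.3831 r 0.0135 mean [ 0.4352 -0.3836  0.0722]
vB 422 enc 0.4777 -0.4596 r 0.0136 mean [ 0.4775 -0.46    0.0721]
beaker 147 enc 0.4292 -0.3054 r 0.0198 mean [ 0.4283 -0.3056  0.0462]
cup 282 enc 0.4057 -0.1952 r 0.0334 mean [ 0.3925 -0.1911  0.0496]
```

```bash
python3 -m creep '{"hand":[-0.6,-0.6,-0.6,-0.6,-0.6,-0.6,-0.6,-0.6,-0.6,-0.6],"slide":[[-0.785,-0.173,0],[-0.785,-0.173,0],[-0.785,-0.173,0],[-0.785,-0.173,0],[0,0,0],[0,0,1],[0,0,1],[0,0,1],[0,0,1],[0,0,0]],"spin":[0,0,0,0,0,0,0,0,0,0]}'
python3 - <<'E'
from h import *
im,W=look([('tall',(275,290),.06,.0205)]); cv2.imwrite('pics/w2.png',im[:,:,::-1]); print(telemetry.state()['joints'])
E
```

```text
clock: 3.2
tool_pos: [0.3292, -0.2886, 0.1314]
tcp_rot: [2.214, -2.225, -0.008]
force: [0.2, 0.5, 0.0]
opening: 0.0683
gripper_force: 0.0
tall 0 [ 0.3321 -0.211  -0.0014]
[-3.45968033e-01  2.09626248e-01 -5.97216831e-01  6.34401888e-04
 -7.66072854e-01  3.40954941e-01]
```

View pics/w2.png

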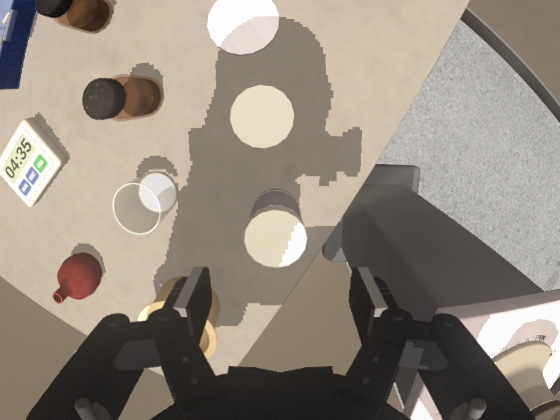

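The tall lid is at (275,235), straight ahead of the jaws, and the cup and beaker are clear of the fingers. I'll descend and grip.

```bash
python3 -m creep '{"hand":[-0.6,-0.6,-0.6,-0.6,-0.6,1,1,1,1,1,1,1],"slide":[[0,-0.04,0.7],[0,0,0.7],[0,0,0.7],[0,0,0.5],[0,0,0],[0,0,0],[0,0,0],[0,0,0],[0,0,0],[0,0,0],[0,0,0],[0,0,0]],"spin":[0,0,0,0,0,0,0,0,0,0,0,0]}'
```

```text
clock: 4.75
tool_pos: [0.3328, -0.2888, 0.0568]
tcp_rot: [-2.217, 2.224, -0.005]
force: [-0.8, -0.4, 5.2]
opening: 0.0389
gripper_force: 59.6
```

```bash
python3 -m creep '{"hand":[1,1,1,1,1,1],"slide":[[0,0,0],[0,0,-0.5],[0,0,-1],[0,0,-0.5],[0,0,0],[0,0,0]],"spin":[0,0,0,0,0,0]}'
python3 - <<'E'
from h import *
im,W=look([]); cv2.imwrite('pics/w3.png',im[150:420,100:460,::-1])
s=telemetry.state();print(s['tool_pos'],s['force'],Ro.from_rotvec(s['tcp_rot']).as_matrix()[:,2])
S=cloud(viewer.get_image('scene')[1],viewer.calibration('scene'));im=save('scene','s3.png')
E
```

```text
clock: 5.5
tool_pos: [0.3314, -0.288, 0.1149]
tcp_rot: [2.217, -2.226, -0.001]
force: [-0.2, -0.5, -0.8]
opening: 0.0391
gripper_force: 60.4
[ 0.33129884 -0.28800595  0.11468322] [-0.78754641 -0.0111343  -2.7237913 ] [-1.26480063e-03  6.96605593e-04 -9.99998958e-01]
```

View pics/s3.png

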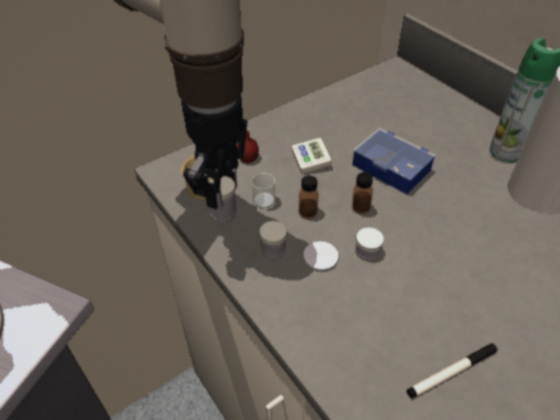

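View pics/w3.png

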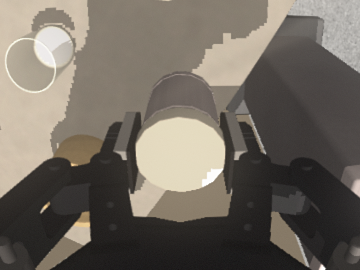

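The scene view shows the tin held off the bench at (224,200), with the neighbours unmoved. The wrist crop shows its lid central between the pads, at about (280,300) in the full frame. Next I'll measure how the tin sits in the jaws.

```bash
cat >> h.py <<'E'
def held():
    s=telemetry.state();c=viewer.calibration('wrist');im,d=viewer.get_image('wrist');W=wcloud(d,c)
    g=np.median(W[285:316,265:296].reshape(-1,3),0)
    w=W[230:345,220:340].reshape(-1,3);w=w[(abs(w[:,2]-g[2])<.004)&(np.hypot(*(w-g)[:,:2].T)<.035)]
    A=np.c_[w[:,:2]-g[:2],np.ones(len(w))];p=np.linalg.lstsq(A,w[:,2],rcond=None)[0]
    (cx,cy),r=cv2.minEnclosingCircle(w[:,:2].astype(np.float32))
    print('tcp',s['tool_pos'].round(4),'lid c',round(cx,4),round(cy,4),'r',round(r,4),'mean',w.mean(0).round(4),'slope',p[:2].round(3),len(w),'F',s['force'].round(1))
E
python3 -c "from h import *;held()"
```

```text
tcp [ 0.3314 -0.2881  0.1146] lid c 0.3303 -0.293 r 0.0266 mean [ 0.3302 -0.2896  0.1169] slope [-0.011  0.015] 6131 F [-0.5 -0.6 -1. ]
```

```bash
python3 -m creep '{"hand":[1,1,1,1,1,1,1,1,1,1,1,1],"slide":[[0,0,-0.5],[0,0,-0.5],[0.625,-0.096,0],[0.625,-0.096,0],[0.625,-0.096,0],[0.625,-0.096,0],[0.625,-0.096,0],[0.625,-0.096,0],[0.625,-0.096,0],[0.625,-0.096,0],[0,0,0],[0,0,0]],"spin":[0,0,0,0,0,0,0,0,0,0,0,0]}'
python3 -m creep '{"hand":[1],"slide":[[0,0,0]],"spin":[0]}'
python3 -c "from h import *;held()"
```

```text
clock: 7.2
tool_pos: [0.3539, -0.4382, 0.1449]
tcp_rot: [-2.217, 2.226, 0.002]
force: [-0.5, 0.6, -0.9]
opening: 0.039
gripper_force: 60.4
clock: 7.32
tool_pos: [0.3542, -0.4379, 0.1453]
tcp_rot: [-2.218, 2.225, 0.001]
force: [0.3, -0.4, -1.7]
opening: 0.0388
gripper_force: 60.4
tcp [ 0.3542 -0.4379  0.1453] lid c 0.3531 -0.4426 r 0.0265 mean [ 0.353  -0.4394  0.1476] slope [-0.011  0.016] 6107 F [ 0.3 -0.4 -1.7]
```

```bash
python3 -m creep '{"hand":[1,1,1,1,1,1,1,1],"slide":[[0,0,0.5],[0,0,0.7],[0,0,0.7],[0,0,0.4],[0,0,0.2],[0,0,0.1],[0,0,0.05],[0,0,0]],"spin":[0,0,0,0,0,0,0,0]}'
```

```text
clock: 8.38
tool_pos: [0.3545, -0.4385, 0.0662]
tcp_rot: [-2.217, 2.225, -0.001]
force: [-0.0, -1.1, -1.6]
opening: 0.0389
gripper_force: 60.4
```

```bash
python3 -m creep '{"hand":[1,1,1],"slide":[[0,0,0.04],[0,0,0.04],[0,0,0]],"spin":[0,0,0]}'
```

```text
clock: 8.75
tool_pos: [0.3546, -0.4389, 0.0649]
tcp_rot: [2.218, -2.225, 0.002]
force: [-1.4, 1.8, 6.6]
opening: 0.0391
gripper_force: 61.1
```

```bash
python3 -m creep '{"hand":[-0.6,-0.6,-0.6,-0.6,-0.6,-0.6,-0.6,-0.6,-0.6,-0.6],"slide":[[0,0,0],[0,0,0],[0,0,0],[0,0,0],[0,0,-0.4],[0,0,-1],[0,0,-1],[0,0,-1],[0,0,0],[0,0,0]],"spin":[0,0,0,0,0,0,0,0,0,0]}'
python3 - <<'E'
from h import *
s=telemetry.state();print(s['tool_pos'],s['opening'])
im,W=look([]);cv2.imwrite('pics/w4.png',im[:,:,::-1])
E
```

```text
clock: 10.0
tool_pos: [0.3541, -0.4381, 0.1655]
tcp_rot: [-2.217, 2.226, 0.0]
force: [0.0, 0.2, 0.4]
opening: 0.0681
gripper_force: 0.0
[ 0.35409342 -0.43807494  0.16551895] 0.06811879513777816
```

View pics/w4.png

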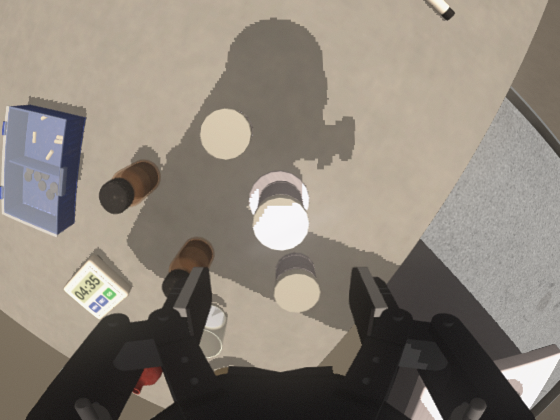

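The tall tin stands on the coaster at (280,224), the middle lid is at (297,292) and the short lid at (225,134).

```bash
python3 - <<'E'
from h import *
look([('tall',(280,224),.067,.0205),('mid',(297,294),.045,.0205),('short',(225,134),.033,.0205)],.003)
E
```

```text
tall 2331 enc 0.3524 -0.4376 r 0.0205 mean [ 0.3526 -0.4385  0.0671]
mid 1462 enc 0.3389 -0.3649 r 0.0209 mean [ 0.3387 -0.3662  0.045 ]
short 2044 enc 0.3956 -0.4999 r 0.0206 mean [ 0.3952 -0.5     0.033 ]
```

```bash
python3 -m creep '{"hand":[-0.6,-0.6,-0.6,-0.6,-0.6,-0.6,-0.6,-0.6,-0.6,-0.6,-0.6],"slide":[[-0.81,0.173,0],[-0.81,0.173,0],[-0.81,0.173,0],[0,0,0],[0,0,0.8],[0,0,0.9],[0,0,0.9],[0,0,0.8],[0,0,0.5],[0,0,0.2],[0,0,0]],"spin":[0,0,0,0,0,0,0,0,0,0,0]}'
python3 -m creep '{"hand":[1,1,1,1,1,1],"slide":[[0,0,0],[0,0,0],[0,0,0],[0,0,0],[0,0,0],[0,0,0]],"spin":[0,0,0,0,0,0]}'
```

```text
clock: 11.48
tool_pos: [0.3391, -0.3657, 0.042]
tcp_rot: [2.217, -2.225, -0.001]
force: [0.1, 0.1, 0.3]
opening: 0.0684
gripper_force: 0.0
clock: 12.22
tool_pos: [0.3396, -0.3658, 0.0434]
tcp_rot: [-2.218, 2.225, -0.003]
force: [-0.9, 0.6, 5.7]
opening: 0.0385
gripper_force: 59.7
```

```bash
python3 -m creep '{"hand":[1,1,1,1,1,1,1,1,1,1,1,1],"slide":[[0,0,-0.5],[0,0,-0.9],[0,0,-0.9],[0,0,-0.8],[0,0,0],[0.605,-0.115,0],[0.605,-0.115,0],[0.605,-0.115,0],[0.605,-0.115,0],[0,0,0],[0,0,0],[0,0,0]],"spin":[0,0,0,0,0,0,0,0,0,0,0,0]}'
python3 -c "from h import *;held()"
```

```text
clock: 13.72
tool_pos: [0.3522, -0.4376, 0.135]
tcp_rot: [2.217, -2.225, -0.002]
force: [-0.4, 0.1, -0.3]
opening: 0.039
gripper_force: 60.3
tcp [ 0.3522 -0.4376  0.135 ] lid c 0.3512 -0.4425 r 0.0266 mean [ 0.3511 -0.4393  0.1366] slope [0.002 0.016] 6065 F [-0.4  0.1 -0.3]
```

```bash
python3 -m creep '{"hand":[1,1,1,1,1],"slide":[[0,0,0.3],[0,0,0.3],[0,0,0.1],[0,0,0.05],[0,0,0]],"spin":[0,0,0,0,0]}'
python3 -m creep '{"hand":[1,1,1],"slide":[[0,0,0.04],[0,0,0.03],[0,0,0]],"spin":[0,0,0]}'
```

```text
clock: 14.4
tool_pos: [0.3526, -0.4381, 0.1129]
tcp_rot: [2.217, -2.226, -0.0]
force: [0.7, 0.9, -0.8]
opening: 0.0386
gripper_force: 60.3
clock: 14.78
tool_pos: [0.3527, -0.4383, 0.1114]
tcp_rot: [2.217, -2.225, 0.001]
force: [-0.8, 0.7, 4.3]
opening: 0.0386
gripper_force: 60.7
```

Contact. Release and rise.

```bash
python3 -m creep '{"hand":[-0.6,-0.6,-0.6,-0.6,-0.6,-0.6,-0.6,-0.6,-0.6,-0.6],"slide":[[0,0,0],[0,0,0],[0,0,0],[0,0,0],[0,0,-0.4],[0,0,-1],[0,0,-1],[0,0,-1],[0,0,0],[0,0,0]],"spin":[0,0,0,0,0,0,0,0,0,0]}'
python3 - <<'E'
from h import *
im,W=look([('mid',(280,224),.113,.0205),('short',(245,160),.033,.0205)],.003);cv2.imwrite('pics/w5.png',im[:,:,::-1])
E
```

```text
clock: 16.02
tool_pos: [0.3523, -0.4378, 0.2129]
tcp_rot: [-2.217, 2.226, 0.0]
force: [-1.0, 0.8, -0.9]
opening: 0.0684
gripper_force: 0.0
mid 2297 enc 0.3519 -0.4372 r 0.0205 mean [ 0.3516 -0.4381  0.1131]
short 1009 enc 0.3805 -0.4766 r 0.0405 mean [ 0.3927 -0.4931  0.033 ]
```

View pics/w5.png

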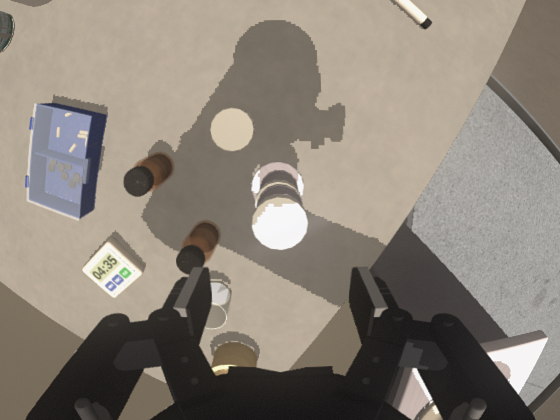

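Two tins are stacked with the lid at (280,224), and the short lid is at (232,129).

```bash
python3 -m creep '{"hand":[-0.6,-0.6,-0.6,-0.6,-0.6,-0.6,-0.6,-0.6,-0.6],"slide":[[0.69,-0.481,0],[0.69,-0.481,0],[0.69,-0.481,0],[0,0,0],[0,0,0],[0,0,0],[0,0,0],[0,0,0],[0,0,0]],"spin":[0,0,0,-8.75,-8.75,-8.75,-8.75,0,0]}'
python3 - <<'E'
from h import *
im,W=look([('short',(278,200),.033,.0205),],.003);cv2.imwrite('pics/w6.png',im[:,:,::-1])
s=telemetry.state();print(Ro.from_rotvec(s['tcp_rot']).as_matrix().round(3))
E
```

```text
clock: 17.2
tool_pos: [0.3954, -0.5002, 0.2121]
tcp_rot: [-2.782, 1.459, 0.002]
force: [-0.4, -0.5, 0.3]
opening: 0.0681
gripper_force: 0.0
short 1355 enc 0.3961 -0.4996 r 0.0206 mean [ 0.396  -0.5002  0.0331]
[[ 0.569 -0.822 -0.001]
 [-0.822 -0.569  0.001]
 [-0.001  0.    -1.   ]]
```

View pics/w6.png

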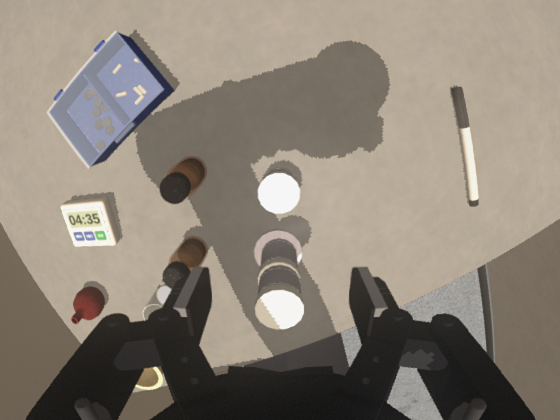

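```bash
python3 -m creep '{"hand":[-0.6,-0.6,-0.6,-0.6,-0.6,-0.6,-0.6,-0.6,-0.6,-0.6],"slide":[[0,0,0.8],[0,0,0.9],[0,0,0.9],[0,0,0.9],[0,0,0.8],[0,0,0.6],[0,0,0.5],[0,0,0.4],[0,0,0.2],[0,0,0]],"spin":[0,0,0,0,0,0,0,0,0,0]}'
python3 -m creep '{"hand":[1,1,1,1,1,1],"slide":[[0,0,0],[0,0,0],[0,0,0],[0,0,0],[0,0,0],[0,0,0]],"spin":[0,0,0,0,0,0]}'
```

```text
clock: 18.5
tool_pos: [0.3956, -0.5004, 0.0327]
tcp_rot: [2.784, -1.456, -0.0]
force: [-0.5, -0.4, 0.6]
opening: 0.0684
gripper_force: 0.0
clock: 19.25
tool_pos: [0.3962, -0.5008, 0.0339]
tcp_rot: [2.784, -1.455, 0.003]
force: [1.1, -0.5, 4.9]
opening: 0.0386
gripper_force: 60.1
```

```bash
python3 -m creep '{"hand":[1,1,1,1,1,1,1,1,1,1],"slide":[[0,0,-0.5],[0,0,-0.8],[0,0,-0.8],[0,0,-0.8],[0,0,-0.8],[0,0,-0.8],[0,0,-0.2],[0,0,0],[0,0,0],[0,0,0]],"spin":[0,0,0,0,0,0,0,0,0,0]}'
python3 -c "from h import *;held()"
python3 -m creep '{"hand":[1,1,1,1,1,1,1,1],"slide":[[-0.5,0,0],[-0.5,0,0],[-0.5,0,0],[-0.5,0,0],[-0.53,0,0],[0,0,0],[0,0,0],[0,0,0]],"spin":[0,0,0,0,0,0,0,0]}'
python3 -c "from h import *;held()"
```

```text
clock: 20.5
tool_pos: [0.3953, -0.5, 0.1726]
tcp_rot: [-2.783, 1.456, 0.003]
force: [-0.2, -1.1, 0.0]
opening: 0.0385
gripper_force: 60.3
tcp [ 0.3953 -0.5     0.1726] lid c 0.3972 -0.5043 r 0.0266 mean [ 0.3955 -0.502   0.1717] slope [-0.011  0.012] 5935 F [-0.2 -1.1  0. ]
clock: 21.55
tool_pos: [0.3527, -0.4385, 0.1737]
tcp_rot: [2.784, -1.456, 0.0]
force: [0.0, 0.3, -0.6]
opening: 0.0389
gripper_force: 60.3
tcp [ 0.3527 -0.4385  0.1737] lid c 0.3547 -0.4427 r 0.0265 mean [ 0.353  -0.4405  0.1727] slope [-0.009  0.011] 5961 F [ 0.   0.3 -0.6]
```

```bash
python3 -m creep '{"hand":[1,1,1,1,1],"slide":[[0,0,0.3],[0,0,0.3],[0,0,0.15],[0,0,0.04],[0,0,0]],"spin":[0,0,0,0,0]}'
python3 -m creep '{"hand":[1,1,1],"slide":[[0,0,0.04],[0,0,0.03],[0,0,0]],"spin":[0,0,0]}'
```

```text
clock: 22.22
tool_pos: [0.3524, -0.4381, 0.1501]
tcp_rot: [2.784, -1.456, 0.0]
force: [-0.6, -0.3, -0.9]
opening: 0.0386
gripper_force: 60.3
clock: 22.6
tool_pos: [0.3523, -0.438, 0.148]
tcp_rot: [-2.784, 1.456, -0.0]
force: [0.3, -0.5, -0.7]
opening: 0.0387
gripper_force: 60.3
```

```bash
python3 -m creep '{"hand":[1,1,1],"slide":[[0,0,0.03],[0,0,0.03],[0,0,0]],"spin":[0,0,0]}'
```

```text
clock: 22.98
tool_pos: [0.353, -0.4388, 0.148]
tcp_rot: [2.783, -1.454, 0.004]
force: [-0.8, 1.1, 7.1]
opening: 0.0386
gripper_force: 60.6
```

Contact. Release, rise and back away, then check.

```bash
python3 -m creep '{"hand":[-0.6,-0.6,-0.6,-0.6,-0.6,-0.6,-0.6,-0.6,-0.6,-0.6],"slide":[[0,0,0],[0,0,0],[0,0,0],[0,0,0],[0,0,-0.4],[0,0,-1],[0,0,-1],[0,0,-1],[0,0,0],[0,0,0]],"spin":[0,0,0,0,0,0,0,0,0,0]}'
python3 - <<'E'
from h import *
look([('short',(280,224),.147,.0205),('vA',(170,250),.073,.0165)],.003)
save('scene','s7.png')
E
```

```text
clock: 24.22
tool_pos: [0.3521, -0.4377, 0.2481]
tcp_rot: [-2.783, 1.456, 0.0]
force: [0.3, -0.2, -0.4]
opening: 0.0686
gripper_force: 0.0
short 2289 enc 0.3524 -0.4387 r 0.0206 mean [ 0.3524 -0.4396  0.1471]
vA 0 [ 0.4136 -0.2972  0.0288]
```

View pics/s7.png

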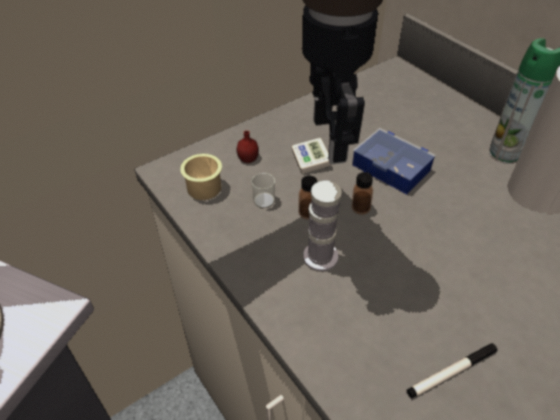

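The stack stands straight on the coaster, from (321,256) up to (326,193). The top lid is at z 0.147 and about 1 mm off the axis. The cup, beaker and vials are where they were, and the gripper is clear.

```bash
python3 -c "from h import *;print(bot.close_job())"
```

```text
the job is handed in; nothing more can be done
None
```

The three tins are stacked on the coaster (tallest at the bottom, shortest on top), each within about 2 mm of the axis below by camera measurement; the cup, vials and beaker look unmoved in the last picture, and the job was handed in at about 24 s, with no verdict returned.

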